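# Free the jammed beaker

### The job

The narrow steel beaker is jammed inside the wider metal jacket that is bolted to the bench, its two side lugs caught under the jacket's two rim tabs. Grip it by its rim, twist it where it sits until the lugs are clear of the tabs, draw it straight up out of the jacket, and set it down (do not drop it) standing upright inside the ring printed on the hot plate. Let go of it, and leave the flask, the jar and the dish where they stand.

Things in the scene. Friction and masses are not known exactly. Their poses are not given: they have to be found in the camera images.
- beaker: Loose straight steel beaker, open top: 62 mm outer diameter, 125 mm high, 3 mm wall, 0.13 to 0.25 kg. Origin: centre of its underside, z up. Two lugs stand out of its wall along its +x and -x, 63 to 69 mm above the underside, 10 mm wide, reaching 38 mm from the axis. At the start it stands in the jacket, its x within 0.1 rad of the jacket's x, and its top 50 mm rise above the jacket's rim.
- beaker_rim (a point): Centre of the beaker's mouth at rim height, 125 mm above its underside. Grip firmly (40 N or more) across the outside: hidden sprung rubbery patches low in the jacket press on the beaker's lowest 16 mm and resist pull or twist with up to about 15 N (0.5 N m) until it has risen about 20 mm; then it is free.
- jacket: Fixed round aluminium jacket, 88 mm outer, 80 mm inner diameter, on a fixed base plate 150 x 150 x 12 mm. Origin: centre of the plate's underside on the bench, on the jacket's axis, z up. The beaker's underside starts 17 mm above the origin, level and on the axis.
- jacket_rim (a point): Centre of the jacket's mouth, 92 mm above the bench. Two tabs at the rim point inward along the jacket's +x and -x: 14 mm wide, 4 mm thick, reaching in to 33 mm from the axis. The beaker's lugs lie 2 mm under them, so a straight pull is blocked; a turn either way of 0.6 to 2.4 rad from lined-up clears them.
- hotplate: Fixed white hot plate, 180 x 170 mm, 76 mm high, two dark knobs on its front. Origin at the centre of its underside on the bench.
- plate_centre (a point): Centre of the hot plate's flat top, 76 mm above the bench. A thin grey printed ring of 112 mm inner diameter surrounds it; a beaker standing within 25 mm of this point is inside the ring.
- flask: Bystander: loose conical glass flask, 76 mm wide at the foot, 108 mm high. Origin at the centre of its underside.
- jar: Bystander: loose amber jar with a black cap, 54 mm diameter, 75 mm high. Origin at the centre of its underside.
- dish: Bystander: loose white ceramic dish, 90 mm diameter, 30 mm high. Origin at the centre of its underside.
Mind the look-alikes: they are no part of the job. Leave any green look-alike of the beaker alone.

How it is judged (in metres and radians):
On the way, in this order (a step that is already met when the one before it is completed fails the run):
1. the beaker is twisted at least 0.25 rad out of line with the jacket's tabs while still down in the jacket (risen less than 10 mm) (angle between the x axis of beaker and the x axis of jacket, either way round above 0.25 rad and z of beaker in the frame of jacket below 0.027 m and horizontal distance between beaker and jacket below 0.012 m), for 0.05 s.
2. the beaker is drawn up out of the jacket: its underside is above the jacket's rim (z of beaker in the frame of jacket above 0.094 m), for 0.05 s.
At the end, for the whole second after the job is handed in: The beaker stands upright (within 0.08 rad) and at rest on the hot plate's top (underside within 5 mm of it), its axis within 25 mm of the plate's centre, so that it is inside the printed ring (horizontal distance between beaker and plate_centre below 0.025 m and z of beaker in the frame of plate_centre between -0.005 and 0.005 m and angle between beaker's own z axis and vertical below 0.08 rad and linear speed of beaker below 0.02 m/s); the robot touches nothing.
It fails at once if the beaker is dropped or thrown: it moves faster than 0.5 m/s while no finger touches it (linear speed of beaker above 0.5 m/s and contact force between the fingers and beaker below 0.01 N).
It fails at once if the conical flask is pushed more than 30 mm or knocked over (distance of flask from where it was at the start of the episode above 0.03 m or angle between flask's own z axis and vertical above 0.4 rad).
It fails at once if the jar is pushed more than 30 mm or knocked over (distance of jar from where it was at the start of the episode above 0.03 m or angle between jar's own z axis and vertical above 0.4 rad).
It fails at once if the dish is pushed more than 30 mm or knocked over (distance of dish from where it was at the start of the episode above 0.03 m or angle between dish's own z axis and vertical above 0.4 rad).
It also fails if it takes over 54 s, if anything falls off the work surface, if the arm or the gripper's body presses on something with over 40 N, if the wrist force passes 120 N, or if a joint passes its speed limit or range.

### The arm

A 6-joint arm with a two-finger parallel gripper is mounted at the origin on the work surface. World frame = base frame: x ahead of the robot, y to its left, z up, the work surface at z = 0. Lengths are in mm, angles in degrees, forces in N, time in s.
With the tool pointing down it reaches from about 275 to 750 mm from the base axis. Payload 10.2 kg.
Tool frame: the origin (TCP) lies between the finger pads; the fingertips stand 8 mm ahead of it and the grasp point (between the pads) lies 11 mm behind it; x points along the fingers, y is the direction in which the jaws open and shut, and the axes are right-handed (so a half turn about x gives the same grasp; the last joint's range is limited). The gripper opens to 85 mm and grips with 20 to 120 N. Pads are 22 mm wide; open, the fingers measure 114 mm over their backs; the gripper's body (76 mm by 85 mm) begins 54 mm behind the grasp point. The pads swing forward as they close: fully open they stand 13 mm farther back than shut.
Start: joints at [51.371, 17.928, 85.812, -0, 76.261, -12.8], TCP at [228.748, 472.552, 200.194] pointing down, gripper open.
Joint ranges: [-168.41, 168.41], [-55.51, 124.54], [10.69, 146.95], [-70.63, 250.63], [1, 178], [-165.06, 165.06]. Speed limits (degrees/s): [136.94, 136.94, 172.46, 180, 180, 180].

### API

Orientations are given as a 3x3 rotation matrix whose columns are the frame's x, y, z axes.
In Python, from plant import env, optics gives the robot as it stands.
- The arm moves only by the tool carry_out, never from a script. Its argument "series" is text: rows parted by semicolons, each of 5 numbers parted by spaces: the shift along the tool's x, y, z normalised to -1 to 1, where 1 is 0.75 m, then the turn about the tool's x normalised to -1 to 1, where 1 is 180 degrees, then the opening, from 0 (shut) to 1 (fully open). A call has 1 to 5 rows; each row is the pose to reach, as a shift and turn from the pose measured when the call began, along the tool's axes at that moment, turning the shorter way round; what a row does not reach only later rows make up. A row lasts 1/8 s, in which the tool goes at most 62.5 mm and 10.7 degrees, less where a joint would pass 70% of its speed; a pose out of reach is approached as far as the arm can. A call with a number of a shift or a turn outside -1 to 1 is refused whole. A call with a gripper value outside its range is refused whole. The fingers move at their own pace and stop on an object; "grip_force" is the grip in N (left out, the last holds). Time passes only in rows, so rows that repeat a pose let the fingers close. It gives the time, the measured TCP pose, the force and the opening at its end, in the units of the state.
- env.get_obs(): the state, without advancing time (a new reading comes with each control period).
- optics.camera(name): name is "scene" or "top"; returns the picture (480x640x3 uint8, red, green, blue); there is no depth.
- optics.camera_params(name): a dict with "vertical_fov" (degrees; the focal length in pixels is half the picture's height over the tangent of half this angle, whatever the lens; pixels are square), "cx", "cy" (the principal point, pixels), "k1" (the pictures are not rectified: a ray, as slopes to the right and down, at radius r is drawn at 1 + k1 r^2 times it, then the intrinsics apply), "pose" (4x4, takes a point from camera to world coordinates). Camera axes: x right, y up, looking along -z (the intrinsics and any distortion apply to the point x, -y, -z); pixel columns grow to the right and rows downward; lengths in mm; the calibration is good to about 2 mm. A picture is of the moment at which its call begins. camera_params takes no time and is no camera call.
- env.close_job(): hands the job in, once; it reports no verdict.
The state is a dict: "time_s": time; "joint_pos": joint angles; "qd": joint speeds; "tau": joint torques, N m; "eef_pos": TCP position; "tcp_rot": TCP orientation; "force": force on the tool from outside, world axes, zero at the start; "moment": the same for the moment, N m; "gripper_width": finger opening in mm.
Only numpy, scipy, OpenCV 4.12 (cv2) and the standard library are available. Lean on these libraries where they do the work, as an engineer would, in place of code of your own. Each camera call takes 0.05 s, during which the arm holds its last target.

## Working session

There is one attempt and no reset: what is moved stays moved. The work goes in short steps, Python scripts to look and compute and a tool call to move; the robot and the scene stay as the last step left them, time stands still between calls to the robot, and variables do not carry over. Pictures are saved under pics/ and viewed, and the job is handed in when it is done.

Besides the shell and the picture viewer there is one more tool, called after ">>>" as name(argument=value, ...) on one line, values as JSON. carry_out: Moves the arm, as the interface text tells. Scaled input: -1 to 1 covers 0.75 m each way for a shift and 180 degrees each way for a turn. Its arguments: {"type":"object","properties":{"series":{"type":"string"},"grip_force":{"type":"number"}},"required":["series"]}

```bash
ls; mkdir -p pics; python3 - <<'E'
from plant import env, optics
import cv2, numpy as np
o=env.get_obs()
for k,v in o.items(): print(k,np.round(v,3).tolist())
for n in("scene","top"):
    im=optics.camera(n); cv2.imwrite(f"pics/{n}0.png",im[:,:,::-1]); p=optics.camera_params(n); print(n,p)
E
```

```text
pics
time_s 0.0
joint_pos [51.373, 17.96, 85.854, 0.0, 76.261, -12.799]
qd [0.029, 0.046, -0.106, -0.033, 0.065, 0.047]
tau [0.001, -41.227, -25.975, -0.0, 0.004, -0.0]
eef_pos [228.539, 472.317, 199.631]
tcp_rot [[-0.001, 0.436, 0.9], [-0.001, 0.9, -0.436], [-1.0, -0.001, -0.0]]
force [0.055, -0.075, -1.646]
moment [0.047, 0.019, 0.007]
gripper_width 85.368
scene {'vertical_fov': 53.66444183699086, 'cx': 327.7856909150042, 'cy': 235.4314438881383, 'k1': -0.0033223641349767225, 'pose': array([[-2.60320552e-01, -7.40116518e-01,  6.20048990e-01,
         1.15984393e+03],
       [ 9.65522247e-01, -1.99546879e-01,  1.67176054e-01,
         1.19985204e+02],
       [-9.18031340e-07,  6.42190457e-01,  7.66545117e-01,
         8.55400608e+02],
       [ 0.00000000e+00,  0.00000000e+00,  0.00000000e+00,
         1.00000000e+00]])}
top {'vertical_fov': 54.56644005259906, 'cx': 319.50235800977845, 'cy': 235.455401254155, 'k1': -0.09573968905876663, 'pose': array([[ 1.13803543e-02,  9.99108912e-01, -4.06431971e-02,
         5.14401233e+02],
       [-9.99913248e-01,  1.16402809e-02,  6.16441179e-03,
        -6.06933451e+01],
       [ 6.63201699e-03,  4.05695181e-02,  9.99154708e-01,
         9.65128071e+02],
       [ 0.00000000e+00,  0.00000000e+00,  0.00000000e+00,
         1.00000000e+00]])}
```

View pics/scene0.png

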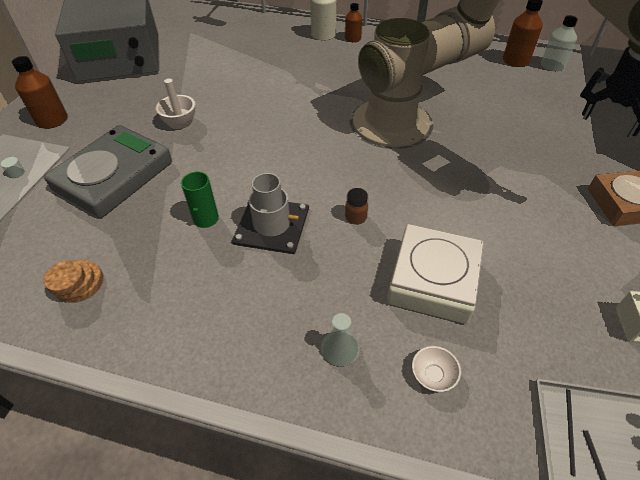

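View pics/top0.png

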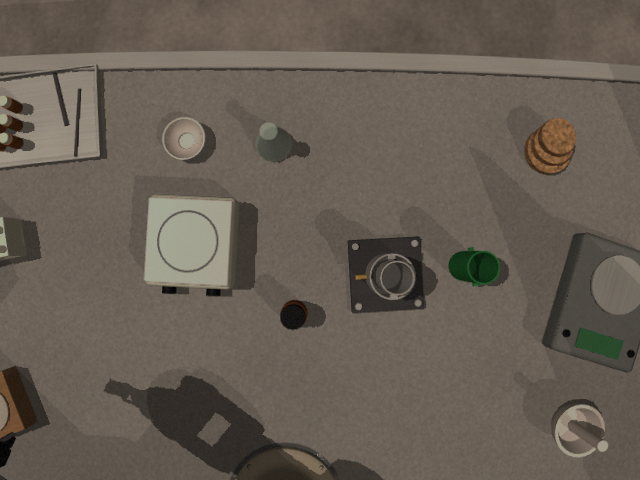

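The scene view shows the grey steel beaker in its jacket on a dark plate at (267,205), the green look-alike at (200,200), the hot plate ring at (439,261), the jar at (357,206), the flask at (340,340) and the dish at (436,370). In the top view they are: jacket (388,276), green look-alike (475,267), ring (188,241), jar (293,315), flask (273,142), dish (184,139). The candidates for the beaker are the grey one at (267,205) and the green one at (200,200). The grey one fits because it is steel and sits inside the bolted jacket.

```bash
cat > h.py <<'E'
import numpy as np, cv2
from plant import env, optics
def K(n):
    p=optics.camera_params(n); f=240/np.tan(np.radians(p['vertical_fov']/2))
    return np.array([[f,0,p['cx']],[0,f,p['cy']],[0,0,1]]),np.array([p['k1'],0,0,0,0.]),p['pose']
def ray(n,uv):
    k,d,P=K(n); q=cv2.undistortPoints(np.array(uv,float).reshape(-1,1,2),k,d).reshape(-1,2)
    v=np.c_[q[:,0],-q[:,1],-np.ones(len(q))]@P[:3,:3].T
    return P[:3,3],v
def onz(n,uv,z):
    c,v=ray(n,uv); return c+v*((z-c[2])/v[:,2:])
def proj(n,X):
    k,d,P=K(n); Y=(np.array(X,float).reshape(-1,3)-P[:3,3])@P[:3,:3]
    Y=Y*[1,-1,-1]
    return cv2.projectPoints(Y,np.zeros(3),np.zeros(3),k,d)[0].reshape(-1,2)
E
python3 - <<'E'
import cv2
t=cv2.imread('pics/top0.png');s=cv2.imread('pics/scene0.png')
cv2.imwrite('pics/ct.png',cv2.resize(t[230:320,340:432],None,fx=6,fy=6,interpolation=cv2.INTER_CUBIC))
cv2.imwrite('pics/cs.png',cv2.resize(s[165:260,225:325],None,fx=6,fy=6,interpolation=cv2.INTER_CUBIC))
cv2.imwrite('pics/chp.png',cv2.resize(t[185:305,135:250],None,fx=5,fy=5,interpolation=cv2.INTER_CUBIC))
E
```

```text
(no output)
```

View pics/ct.png

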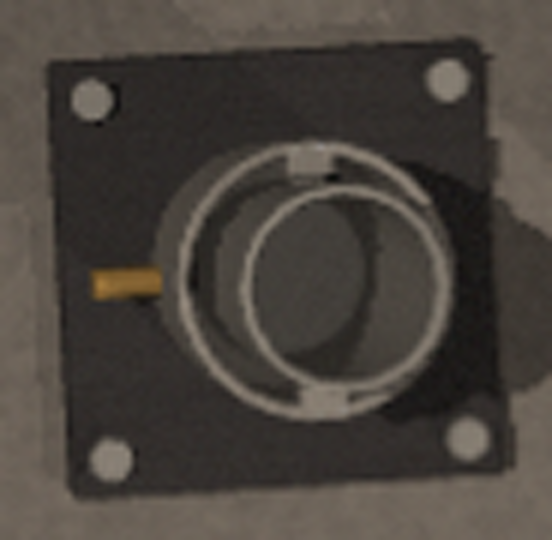

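View pics/cs.png

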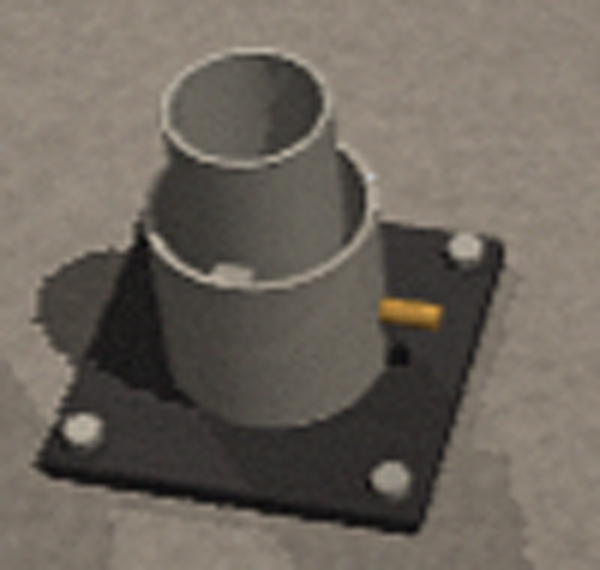

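View pics/chp.png

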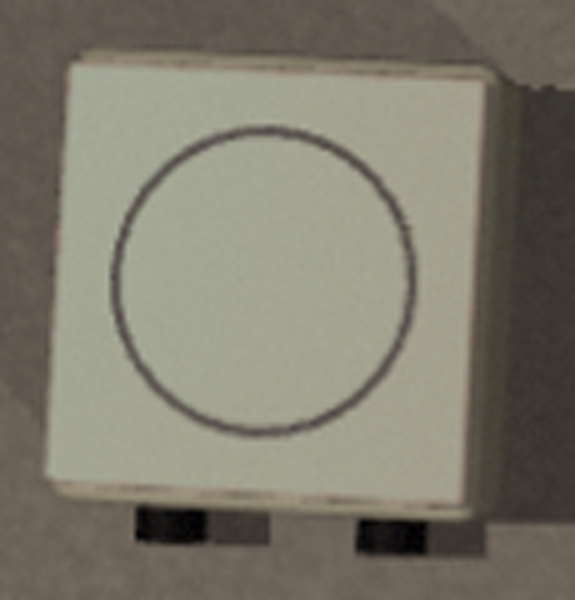

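The crops confirm the steel beaker inside the tabbed jacket. In the top view its rim is centred near (397,277), and the tabs are near (391.5,256.6) and (393.8,296.6), so the jacket's x lies roughly along world x. The hot plate ring is centred near (188,241).

```bash
cat > m.py <<'E'
from h import *
t=cv2.imread('pics/top0.png');s=cv2.imread('pics/scene0.png')
def fit(im,c,r0,r1,n,bright=True,ang=range(0,360,4),outer=True):
    g=cv2.cvtColor(im,cv2.COLOR_BGR2GRAY).astype(np.float32); pts=[]
    for a in np.radians(list(ang)):
        r=np.arange(r0,r1,.1); x=c[0]+r*np.cos(a); y=c[1]+r*np.sin(a)
        p=cv2.remap(g,x.astype(np.float32)[None],y.astype(np.float32)[None],cv2.INTER_LINEAR)[0]
        i=np.argmax(p) if bright else np.argmin(p); pts.append((x[i],y[i]))
    return np.array(pts,np.float32)
def circ(P):
    A=np.c_[2*P[:,:2],np.ones(len(P))]; keep=np.ones(len(P),bool)
    for _ in range(6):
        q=np.linalg.lstsq(A[keep],(P[keep,:2]**2).sum(1),rcond=None)[0]
        R=np.sqrt(q[2]+q[0]**2+q[1]**2); e=np.abs(np.hypot(*(P[:,:2]-q[:2]).T)-R); keep=e<max(1.5,2*np.median(e))
    return q[:2].round(1),round(float(R),1),int(keep.sum()),len(P)
if __name__=="__main__":
    C=lambda u,v,x0,y0,k:((u+.5)/k-.5+x0,(v+.5)/k-.5+y0)
    print('beaker rim top',circ(onz('top',fit(t,C(346,287,340,230,6),14,19.5,'top'),142)),'expect R 29.5')
    print('jacket rim top',circ(onz('top',fit(t,C(316,280,340,230,6),20,25,'top'),92)),'expect R 42')
    print('ring top',circ(onz('top',fit(t,C(263,281,135,185,5),25,34,'top',False),76)),'expect R 56+')
    P=fit(s,C(247,106,225,165,6),8,16,'scene')
    print('beaker rim scene',circ(onz('scene',P,142)))
    print('ring scene',circ(onz('scene',fit(s,(439,261),17,33,'scene',False),76)))
    tb=onz('top',[C(309,160,340,230,6),C(325,402,340,230,6)],92); print('tabs',tb.round(1),'mid',tb.mean(0).round(1))
    d=tb[0]-tb[1]; print('tab dir deg',np.degrees(np.arctan2(d[1],d[0])),np.linalg.norm(d))
    bl=onz('top',[C(*q,340,230,6) for q in [(92,100),(447,80),(467,438),(111,460)]],13); print('bolts',bl.round(1),bl.mean(0))
    e=bl[0]+bl[1]-bl[2]-bl[3];print(np.degrees(np.arctan2(e[1],e[0])))
    print('jar top',onz('top',[(293,315)],75),'green',onz('top',[(483,268)],125),'flask top',onz('top',[(268,130)],108),'dish',onz('top',[(184,139)],30))
E
python3 m.py
```

```text
beaker rim top (array([ 474.7, -203.8]), 29.3, 81, 90) expect R 29.5
jacket rim top (array([ 475. , -202.6]), 41.4, 76, 90) expect R 42
ring top (array([537.3, 188.2]), 57.9, 90, 90) expect R 56+
beaker rim scene (array([ 472.3, -204.9]), 29.7, 90, 90)
ring scene (array([534.4, 187.7]), 57.8, 90, 90)
tabs [[ 512.3 -201.2   92. ]
 [ 436.7 -206.8   92. ]] mid [ 474.5 -204.    92. ]
tab dir deg 4.250000824681312 75.87239774404361
bolts [[ 531.8 -139.4   13. ]
 [ 540.  -261.3   13. ]
 [ 417.6 -269.    13. ]
 [ 409.4 -147.    13. ]] [ 474.72081086 -204.17864526   13.        ]
3.5812663790937167
jar top [[398.25064593 -17.38693005  75.        ]] green [[ 492.48666583 -365.59681831  125.        ]] flask top [[745.59416023  32.61869711 108.        ]] dish [[747.11932929 213.60233822  30.        ]]
```

Both views agree: the beaker axis is at about (473.5,-204.3) and the plate centre at about (536,188). The radii (29.3, 41.4 and 57.9 mm) match the given sizes. First I move over the beaker at TCP z of about 210.

>>> carry_out(series="-0.0133 -0.335 0.343 0 1;-0.0133 -0.6695 0.687 0 1;-0.0133 -0.6695 0.687 0 1;-0.0133 -0.6695 0.687 0 1;-0.0133 -0.6695 0.687 0 1", grip_force=80)

```text
time_s: 0.72
eef_pos: [335.1, 176.9, 205.0]
tcp_rot: [[-0.001, 0.435, 0.9], [-0.001, 0.9, -0.435], [-1.0, -0.001, -0.0]]
force: [1.4, -0.1, 0.1]
gripper_width: 85.2
```

>>> carry_out(series="-0.0067 -0.3772 0.3872 0 1;-0.0067 -0.3772 0.3872 0 1;-0.0067 -0.3772 0.3872 0 1;-0.0067 -0.3772 0.3872 0 1;-0.0067 -0.3772 0.3872 0 1")

```text
time_s: 1.35
eef_pos: [441.5, -117.3, 209.0]
tcp_rot: [[-0.0, 0.436, 0.9], [-0.001, 0.9, -0.436], [-1.0, -0.001, -0.0]]
force: [0.8, 1.3, 0.5]
gripper_width: 85.3
```

>>> carry_out(series="0 -0.1 0.1 0 1")

```text
time_s: 1.48
eef_pos: [461.8, -176.4, 208.9]
tcp_rot: [[-0.0, 0.436, 0.9], [-0.0, 0.9, -0.436], [-1.0, -0.001, -0.0]]
force: [0.4, -0.1, 0.1]
gripper_width: 85.3
```

>>> carry_out(series="0 -0.0267 0.0303 0 1;0 -0.0267 0.0303 0 1;0 -0.0267 0.0303 0 1")

```text
time_s: 1.85
eef_pos: [473.2, -203.5, 208.7]
tcp_rot: [[-0.001, 0.436, 0.9], [0.0, 0.9, -0.436], [-1.0, -0.0, -0.001]]
force: [-0.5, -0.3, 0.5]
gripper_width: 85.3
```

```bash
python3 - <<'E'
from h import *
o=env.get_obs(); print(o['time_s'],o['eef_pos'].round(1) if hasattr(o['eef_pos'],'round') else o['eef_pos'],o['joint_pos'])
a=optics.camera('top')[:,:,::-1]; b=optics.camera('scene')[:,:,::-1]
c=lambda i,x,y:cv2.resize(i[y:y+140,x:x+140],(400,400),interpolation=cv2.INTER_CUBIC)
cv2.imwrite('pics/a1.png',np.hstack([c(a,320,210),c(b,200,110)]))
E
```

```text
1.85 [ 473.2 -203.5  208.7] [-3.63015374e+01  1.63424793e+01  8.66461573e+01 -2.90696167e-02
  7.70677511e+01 -1.00457979e+02]
```

View pics/a1.png

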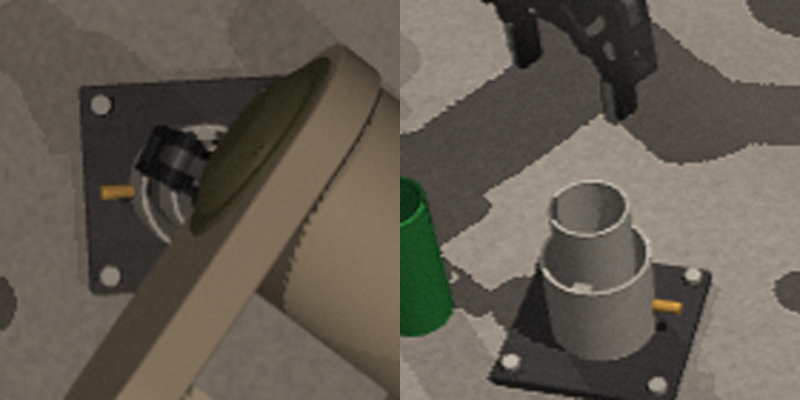

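The gripper is open above the beaker: fingertips near (520,60) and (615,115) in the right crop, beaker mouth at (590,208). Next I descend to a TCP z of about 112, which puts the fingertips at about 104, above the jacket rim at 92.

>>> carry_out(series="0.05 0 0.001 0 1;0.09 -0.0007 0.001 0 1;0.11 -0.0007 0.001 0 1;0.1287 -0.0007 0.001 0 1;0.1287 -0.0007 0.001 0 1")

```text
time_s: 2.58
eef_pos: [473.6, -203.8, 112.3]
tcp_rot: [[-0.001, 0.435, 0.9], [0.0, 0.9, -0.435], [-1.0, -0.0, -0.001]]
force: [0.2, -0.1, -0.0]
gripper_width: 85.7
```

```bash
python3 - <<'E'
from h import *
o=env.get_obs(); print(o['time_s'],o['eef_pos'],o['force'],o['gripper_width'])
b=optics.camera('scene')[:,:,::-1]
cv2.imwrite('pics/a2.png',cv2.resize(b[120:270,190:340],(600,600),interpolation=cv2.INTER_CUBIC))
E
```

```text
2.575 [ 473.61190183 -203.81118884  112.3421277 ] [ 0.15711432 -0.13469479 -0.04786574] 85.73675499675153
```

View pics/a2.png

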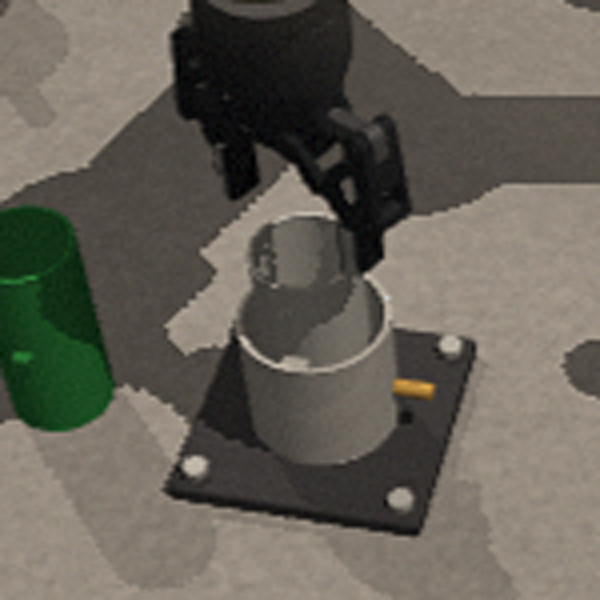

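```bash
python3 - <<'E'
from h import *
o=env.get_obs(); p=o['eef_pos']; R=np.array(o['tcp_rot'])
for s in(1,-1):
  for dz in (8,-5,-11):
    q=p+R[:,0]*dz+s*R[:,1]*47; print(s,dz,((proj('scene',q)-[190,120])*4).round())
print(((proj('scene',[473.5,-204.3,142])-[190,120])*4).round())
E
```

```text
1 8 [[370. 339.]]
1 -5 [[368. 323.]]
1 -11 [[367. 315.]]
-1 8 [[251. 260.]]
-1 -5 [[248. 244.]]
-1 -11 [[247. 236.]]
[[303. 250.]]
```

The fingertips appear at (370,270) and (235,195), about 50 crop pixels above where I predicted (368,323) and (248,244). I will check this before closing the jaws.

```bash
python3 - <<'E'
from h import *
o=env.get_obs(); p=np.array(o['eef_pos']); R=np.array(o['tcp_rot']); print(o['time_s'],p)
for z in (112,208):
  for s in(1,-1):
    for dz in (8,-5): 
      q=np.array([473.4,-203.7,z])+R[:,0]*dz+s*R[:,1]*47; print(z,s,dz,proj('scene',q).round(1),proj('top',q).round(1))
b=optics.camera('scene')[:,:,::-1];a=optics.camera('top')[:,:,::-1]
c=lambda i,x,y:cv2.resize(i[y:y+100,x:x+100],(400,400),interpolation=cv2.INTER_CUBIC)
cv2.imwrite('pics/a3.png',np.hstack([c(a,330,230),c(b,220,130)]))
E
```

```text
2.625 [ 473.90293567 -204.07616251  112.99366844]
112 1 8 [[282.8 205. ]] [[370.7 266. ]]
112 1 -5 [[282.3 200.8]] [[371.5 266.2]]
112 -1 8 [[253.1 185.3]] [[415.9 288.5]]
112 -1 -5 [[252.4 181.1]] [[417.4 289. ]]
208 1 8 [[279.3 172.3]] [[377.5 267.5]]
208 1 -5 [[278.8 167.4]] [[378.5 267.7]]
208 -1 8 [[247.6 152.4]] [[428.2 292.7]]
208 -1 -5 [[246.8 147.6]] [[430.1 293.4]]
```

View pics/a3.png

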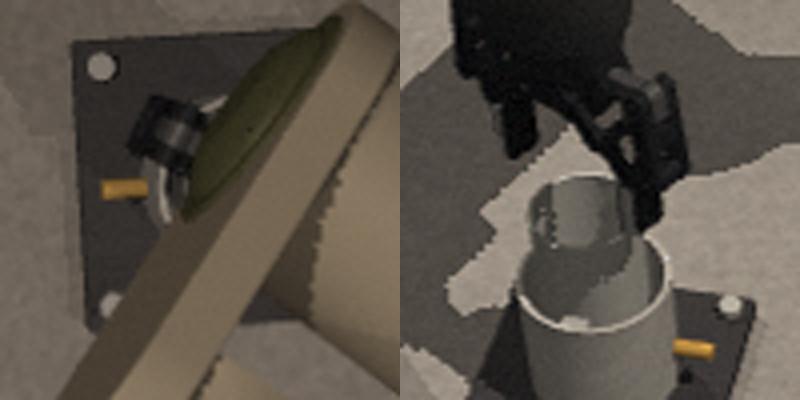

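```bash
python3 - <<'E'
from h import *
o=env.get_obs(); p=np.array(o['eef_pos']); R=np.array(o['tcp_rot']); n=R[:,2]; print(p)
def sol(uv):
    c,v=ray('scene',[uv]); v=v[0]; X=c+v*(n@(p-c))/(n@v); return X.round(1),(R[:,1]@(X-p)).round(1)
for cr in [(635,225),(650,230),(662,225),(635,180),(505,155),(520,158),(535,150)]:
    print(cr,*sol((220+(cr[0]-400)/4,130+cr[1]/4)))
# from first image, start pose
E
```

```text
[ 474.12244126 -204.30546875  113.4108288 ]
(635, 225) [ 492.2 -166.7  157.8] 41.7
(650, 230) [ 497.2 -156.5  161.4] 53.1
(662, 225) [ 501.3 -147.8  171.1] 62.7
(635, 180) [ 493.8 -163.3  192. ] 45.4
(505, 155) [ 447.9 -258.5  146.6] -60.3
(520, 158) [ 453.5 -246.8  152.1] -47.2
(535, 150) [ 459.8 -233.9  166.4] -32.9
```

```bash
python3 - <<'E'
import cv2
s=cv2.imread('pics/scene0.png'); cv2.imwrite('pics/s0c.png',cv2.resize(s[20:160,500:640],(600,600),interpolation=cv2.INTER_CUBIC))
E
```

```text
(no output)
```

View pics/s0c.png

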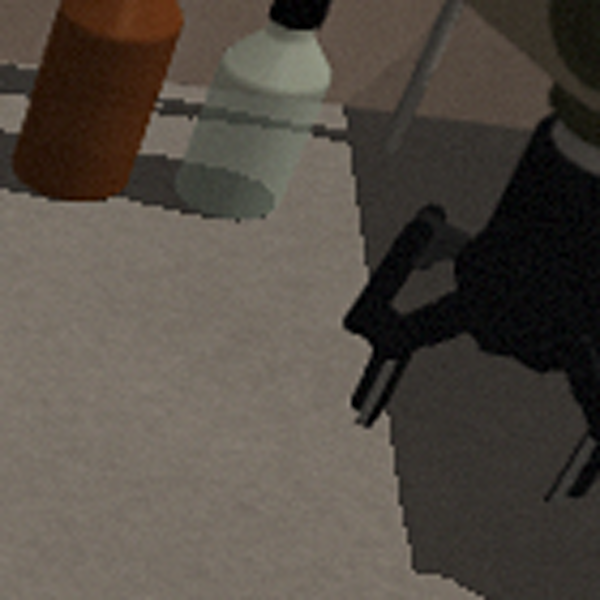

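```bash
python3 - <<'E'
from h import *
p=np.array([228.5,472.3,199.6]); R=np.array([[-0.001, 0.436, 0.9], [-0.001, 0.9, -0.436], [-1.0, -0.001, -0.0]]); n=R[:,2]
for cr in [(355,405),(370,425),(548,500),(595,470),(570,495)]:
    uv=(500+cr[0]/4.286,20+cr[1]/4.286)
    c,v=ray('scene',[uv]); v=v[0]
    for off in (-11,0,11):
        X=c+v*(n@(p+n*off-c))/(n@v); print(cr,off,X.round(1),(R[:,1]@(X-p)).round(1))
for s in(1,-1):
  for w in (43,57):
    print(s,w,((proj('scene',p+R[:,0]*-5+s*w*R[:,1])-[500,20])*4.286).round())
o=env.get_obs(); print(o['time_s'],o['eef_pos'],o['force'],o['moment'],o['qd'])
E
```

```text
(355, 405) -11 [194.2 426.8 242.2] -56.0
(355, 405) 0 [204.8 423.4 248.9] -54.4
(355, 405) 11 [215.4 420.1 255.7] -52.8
(370, 425) -11 [198.8 436.3 235.2] -45.3
(370, 425) 0 [209.4 432.8 242. ] -43.9
(370, 425) 11 [219.9 429.4 248.8] -42.4
(548, 500) -11 [237.3 515.6 234. ] 42.8
(548, 500) 0 [247.4 511.3 240.8] 43.3
(548, 500) 11 [257.5 506.9 247.6] 43.8
(595, 470) -11 [242.  525.3 257.2] 53.5
(595, 470) 0 [252.  520.9 263.8] 53.9
(595, 470) 11 [262.1 516.4 270.4] 54.3
(570, 495) -11 [240.4 522.1 240.7] 49.9
(570, 495) 0 [250.5 517.7 247.4] 50.4
(570, 495) 11 [260.6 513.2 254.2] 50.8
1 43 [[512. 559.]]
1 57 [[541. 571.]]
-1 43 [[341. 487.]]
-1 57 [[314. 475.]]
2.725 [ 474.12244126 -204.30546875  113.4108288 ] [ 0.23810202  0.72641465 -0.40680939] [-0.021975    0.0672861   0.00025079] [-0.06929159 -0.08605565  0.19116855 -0.02224786 -0.14679218  0.14819038]
```

```bash
python3 - <<'E'
from h import *
R=np.array([[-0.001, 0.436, 0.9], [-0.001, 0.9, -0.436], [-1.0, -0.001, -0.0]]); n=R[:,2]
def sol(p,uv,off=0):
    c,v=ray('scene',[uv]); v=v[0]; X=c+v*(n@(np.array(p)+n*off-c))/(n@v); return X.round(1),(R[:,1]@(X-p)).round(1)
for off in(0,38): print(sol([228.5,472.3,199.6],(500+540/4.286,20+372/4.286),off), sol([474.1,-204.3,113.4],(220+42.5,130+17.5),off))
# jacket/robot sanity: base of robot footprint in scene
s=cv2.imread('pics/scene0.png'); 
print(proj('scene',[[0,0,0],[0,75,0],[0,-75,0],[75,0,0]]).round(), proj('top',[[75,0,0],[100,0,0]]).round())
E
```

```text
(array([233.8, 483.3, 298.7]), np.float64(12.1)) (array([ 476.5, -199.3,  242.1]), np.float64(5.5))
(array([269.3, 469.4, 320. ]), np.float64(15.1)) (array([ 531.1, -173.8,  291.1]), np.float64(52.2))
[[391. 122.]
 [416. 126.]
 [366. 118.]
 [386. 138.]] [[285. 464.]
 [285. 453.]]
```

Both fingertip fits (start pose and here) put the visible tips 35–40 mm higher than the reported TCP implies: tip z is about 150 now, against the 142 rim. The horizontal position agrees. Closing here would catch nothing, so I lower in small steps and go by vision and force.

>>> carry_out(series="0.01 0 0 0 1;0.02 0 0 0 1;0.02 0 0 0 1")

```text
time_s: 3.1
eef_pos: [473.8, -204.1, 97.7]
tcp_rot: [[-0.0, 0.435, 0.9], [-0.0, 0.9, -0.435], [-1.0, -0.001, -0.0]]
force: [-0.2, -0.3, 0.5]
gripper_width: 85.6
```

```bash
cat > look.py <<'E'
from h import *
import sys
o=env.get_obs(); p=np.array(o['eef_pos']); print(o['time_s'],p.round(1),o['force'],o['moment'],o['gripper_width'])
x,y,w=map(int,sys.argv[2:5])
b=optics.camera('scene')[:,:,::-1]
cv2.imwrite('pics/'+sys.argv[1],cv2.resize(b[y:y+w,x:x+w],(600,600),interpolation=cv2.INTER_CUBIC))
E
python3 look.py a4.png 220 130 100
```

```text
3.1 [ 473.8 -204.1   97.7] [-0.1527412  -0.3021027   0.48459117] [-0.03350077  0.02749234 -0.00210125] 85.55546640593639
```

View pics/a4.png

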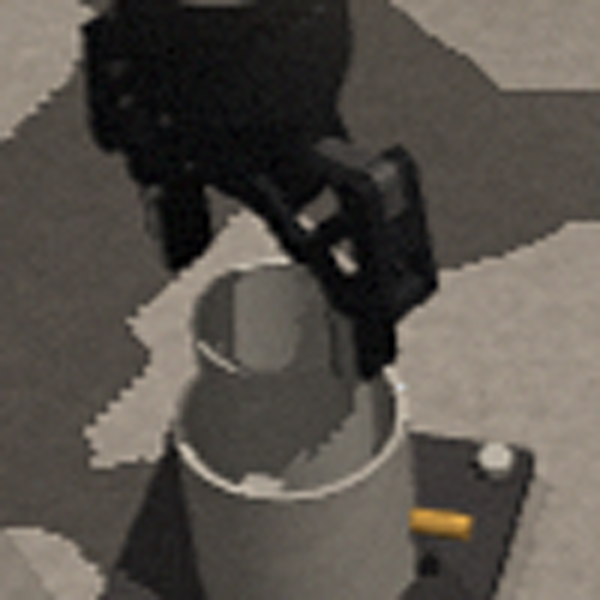

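The right tip is at crop (372,378) and the left at (178,270), about level with the beaker's rim. No contact force yet. I go lower.

>>> carry_out(series="0.01 0 0 0 1;0.02 0 0 0 1;0.024 0 0 0 1;0.024 0 0 0 1")

```text
time_s: 3.65
eef_pos: [473.9, -204.2, 79.9]
tcp_rot: [[-0.0, 0.435, 0.9], [-0.001, 0.9, -0.435], [-1.0, -0.001, 0.0]]
force: [0.1, 0.4, -0.5]
gripper_width: 85.2
```

```bash
python3 look.py a5.png 220 130 100
```

```text
3.65 [ 473.9 -204.2   79.9] [ 0.07486957  0.36933346 -0.53269975] [0.02734321 0.00100887 0.00129121] 85.22190214476448
```

View pics/a5.png

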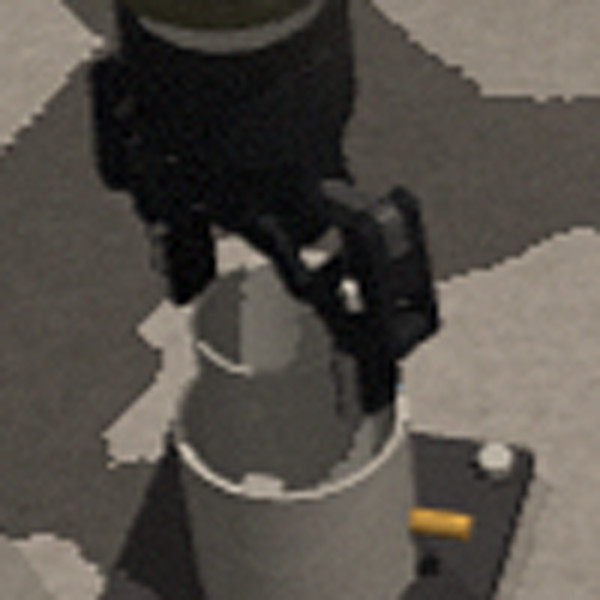

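>>> carry_out(series="0.008 0 0 0 1;0.008 0 0 0 1")

```text
time_s: 3.95
eef_pos: [473.8, -204.1, 73.7]
tcp_rot: [[-0.0, 0.435, 0.9], [-0.0, 0.9, -0.435], [-1.0, -0.001, -0.0]]
force: [0.7, 0.2, 0.2]
gripper_width: 85.6
```

>>> carry_out(series="0 0 0 0 0;0 0 0 0 0;0 0 0 0 0;0 0 0 0 0;0 0 0 0 0", grip_force=80)

```text
time_s: 4.58
eef_pos: [474.1, -204.0, 74.4]
tcp_rot: [[0.0, 0.435, 0.901], [-0.001, 0.901, -0.435], [-1.0, -0.0, 0.001]]
force: [-0.7, 3.0, 5.8]
gripper_width: 60.7
```

```bash
python3 look.py a6.png 220 130 100
```

```text
4.575 [ 474.1 -204.    74.4] [-0.68752374  2.98016645  5.79688991] [0.37979273 0.12903803 0.11313734] 60.71461312552781
```

View pics/a6.png

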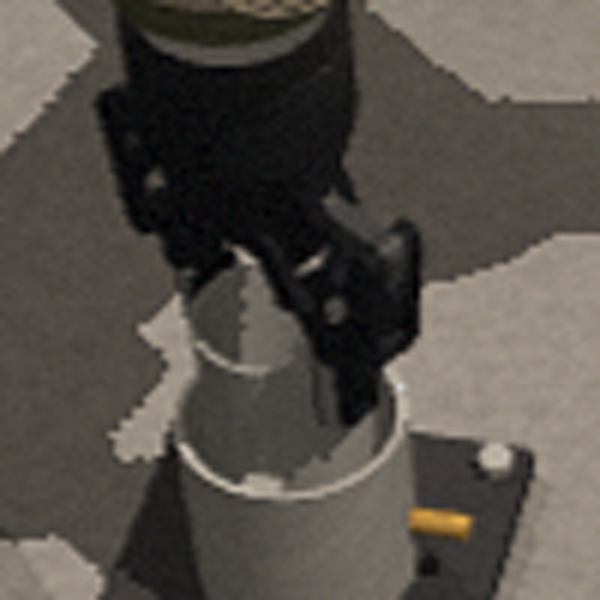

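The jaws stopped at 60.7 mm (beaker 62 mm), with the tips low on the protruding wall and above the jacket's rim. The grip is good, so now I twist.

>>> carry_out(series="0 0 0 0.045 0;0 0 0 0.09 0;0 0 0 0.135 0;0 0 0 0.18 0;0 0 0 0.225 0", grip_force=90)

```text
time_s: 5.25
eef_pos: [474.2, -203.9, 74.5]
tcp_rot: [[0.001, 0.917, 0.399], [-0.001, 0.399, -0.917], [-1.0, 0.0, 0.001]]
force: [-3.5, -3.5, -2.3]
gripper_width: 60.2
```

```bash
python3 look.py a7.png 220 130 100
```

```text
5.25 [ 474.2 -203.9   74.5] [-3.46969473 -3.5072244  -2.31616236] [-0.63687549  0.79618989  0.18409451] 60.23601929230618
```

View pics/a7.png

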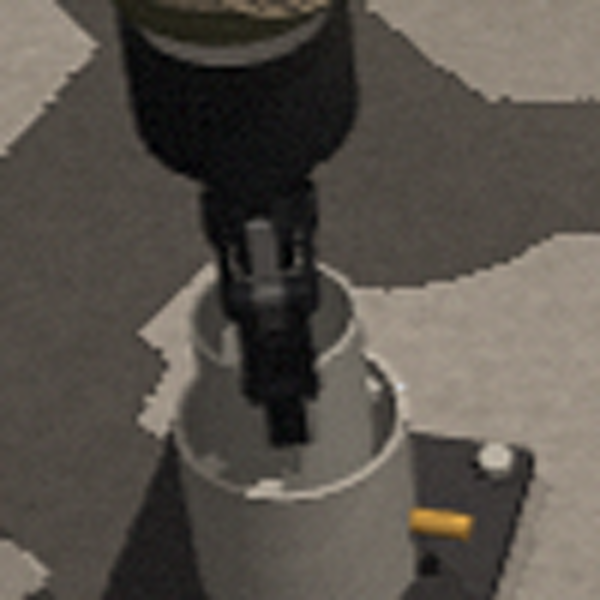

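A lug has appeared at crop (213,465), left of the front tab at (265,488), so the beaker has turned with the grip (about 41°). I turn it further, to about 70°.

>>> carry_out(series="0 0 0 0.045 0;0 0 0 0.09 0;0 0 0 0.135 0;0 0 0 0.165 0;0 0 0 0.165 0")

```text
time_s: 5.92
eef_pos: [474.1, -204.1, 74.5]
tcp_rot: [[0.0, 0.994, -0.112], [-0.001, -0.112, -0.994], [-1.0, 0.0, 0.001]]
force: [0.3, 0.7, -0.2]
gripper_width: 60.3
```

```bash
python3 look.py a8.png 220 130 100
```

```text
5.925 [ 474.1 -204.1   74.5] [ 0.27993896  0.74075835 -0.19919179] [ 0.15068415  0.09748893 -0.29220247] 60.30125551707963
```

View pics/a8.png

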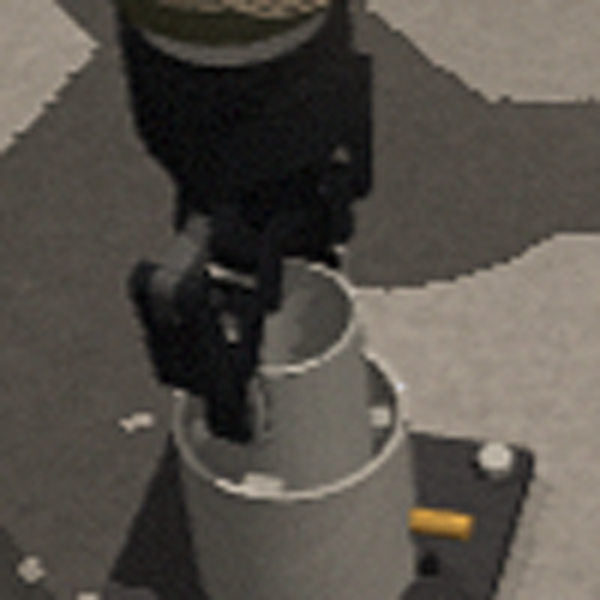

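The lugs are now at crop (380,415) and about (197,430), well away from the tabs. Lifting straight up.

>>> carry_out(series="-0.012 0 0 0 0;-0.024 0 0 0 0;-0.036 0 0 0 0;-0.05 0 0 0 0;-0.05 0 0 0 0")

```text
time_s: 6.6
eef_pos: [474.7, -204.5, 113.4]
tcp_rot: [[0.002, 0.994, -0.111], [-0.002, -0.111, -0.994], [-1.0, 0.003, 0.002]]
force: [-0.1, 0.0, -1.9]
gripper_width: 60.4
```

```bash
python3 look.py a9.png 210 100 120
```

```text
6.6 [ 474.7 -204.5  113.4] [-0.13567475  0.01524265 -1.9404406 ] [ 0.00851742 -0.0442106  -0.02862418] 60.38249126536889
```

View pics/a9.png

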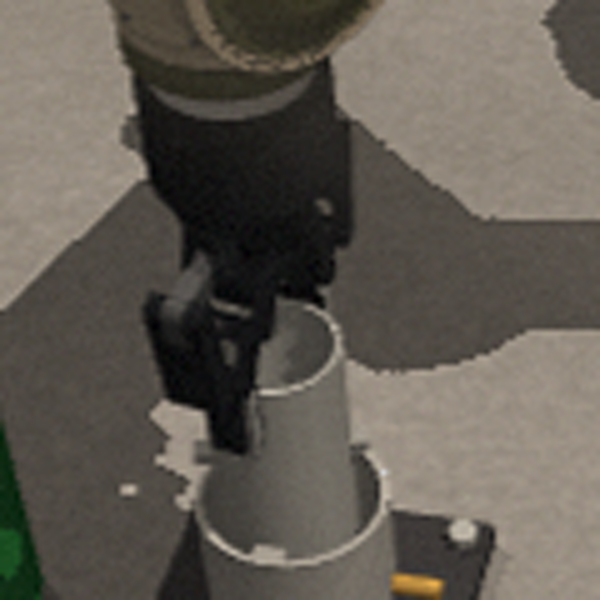

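The lugs at (205,452) and (360,450) are now above the jacket's rim and the beaker is free (force about 2 N, its weight). I lift it the rest of the way.

>>> carry_out(series="-0.03 0 0 0 0;-0.06 0 0 0 0;-0.09 0 0 0 0;-0.095 0 0 0 0;-0.095 0 0 0 0")

```text
time_s: 7.28
eef_pos: [474.0, -204.0, 183.1]
tcp_rot: [[0.001, 0.994, -0.111], [-0.001, -0.111, -0.994], [-1.0, 0.001, 0.001]]
force: [-0.2, 0.7, -1.7]
gripper_width: 60.3
```

```bash
python3 look.py a10.png 180 60 200
```

```text
7.275 [ 474.  -204.   183.1] [-0.17639108  0.73842874 -1.73120394] [ 0.02258224  0.01963226 -0.02006631] 60.29118731873242
```

View pics/a10.png

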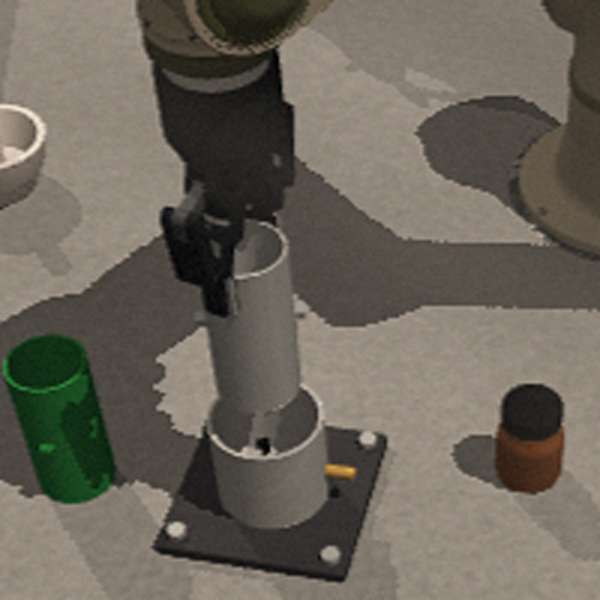

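The beaker is out, hanging upright with its underside about 126 mm up. Now I carry it across towards the plate centre (536,188).

>>> carry_out(series="0 0.0027 -0.05 0 0;0 0.005 -0.11 0 0;0 0.0078 -0.17 0 0;0 0.01 -0.22 0 0;0 0.0123 -0.27 0 0")

```text
time_s: 7.95
eef_pos: [505.2, -2.3, 181.7]
tcp_rot: [[-0.002, 0.994, -0.111], [-0.0, -0.111, -0.994], [-1.0, -0.002, 0.001]]
force: [0.3, 0.7, -0.8]
gripper_width: 60.4
```

>>> carry_out(series="0 0.0027 -0.05 0 0;0 0.005 -0.10 0 0;0 0.0068 -0.15 0 0;0 0.009 -0.20 0 0;0 0.01 -0.22 0 0")

```text
time_s: 8.57
eef_pos: [530.5, 162.3, 180.4]
tcp_rot: [[-0.004, 0.994, -0.109], [-0.0, -0.109, -0.994], [-1.0, -0.003, 0.001]]
force: [-0.4, 0.4, -1.6]
gripper_width: 60.2
```

>>> carry_out(series="0 0.0036 -0.0348 0 0;0 0.0036 -0.0348 0 0;0.015 0.0036 -0.0348 0 0;0.032 0.0036 -0.0348 0 0;0.032 0.0036 -0.0348 0 0")

```text
time_s: 9.2
eef_pos: [535.2, 187.3, 154.9]
tcp_rot: [[-0.006, 0.994, -0.11], [-0.001, -0.11, -0.994], [-1.0, -0.006, 0.002]]
force: [0.6, 0.1, -1.9]
gripper_width: 60.6
```

```bash
python3 look.py b1.png 360 130 170; python3 - <<'E'
from h import *
a=optics.camera('top')[:,:,::-1]; cv2.imwrite('pics/b1t.png',cv2.resize(a[170:330,110:270],(600,600)))
E
```

```text
9.2 [535.2 187.3 154.9] [ 0.5798545   0.08821273 -1.88444962] [-0.0428736   0.00989885  0.03766031] 60.62580088435674
```

View pics/b1.png

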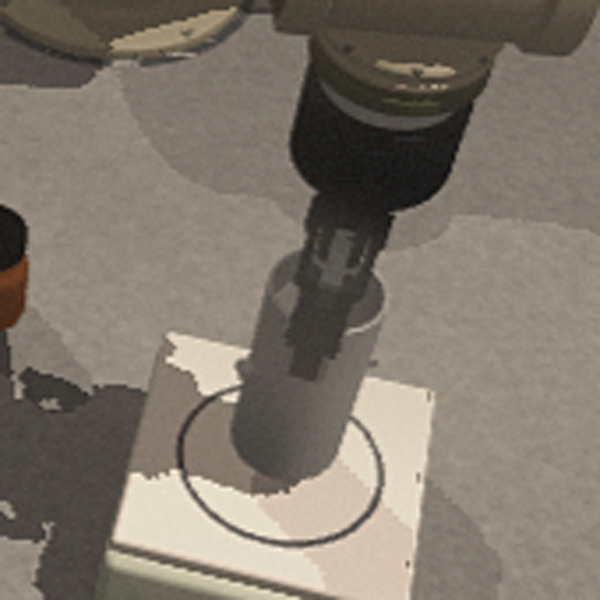

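View pics/b1t.png

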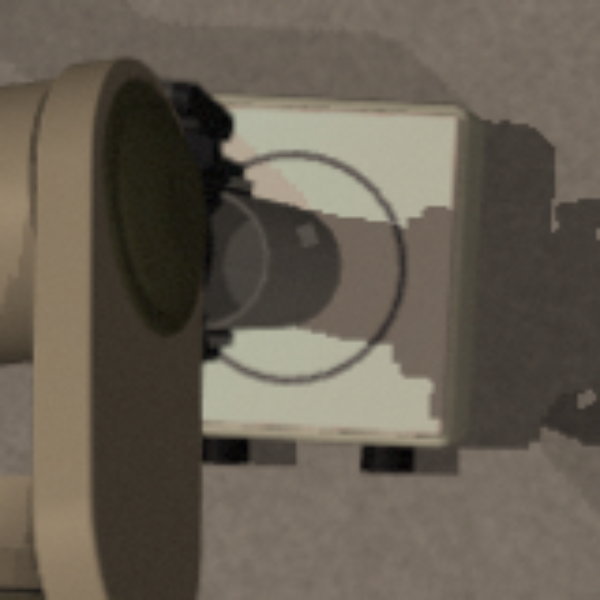

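```bash
python3 - <<'E'
from h import *
th=np.radians(np.arange(0,360,45))
for n,(x,y,k) in {'scene':(360,130,3.53),'top':(110,170,3.75)}.items():
  for z in (97.4,222.4):
    q=proj(n,np.c_[535.2+31*np.cos(th),187.3+31*np.sin(th),np.full(8,z)]); q=((q-[x,y])*k); print(n,z,'x',q[:,0].min().round(),q[:,0].max().round(),'y',q[:,1].min().round(),q[:,1].max().round())
E
```

```text
scene 97.4 x 230.0 339.0 y 398.0 481.0
scene 222.4 x 268.0 390.0 y 248.0 334.0
top 97.4 x 218.0 340.0 y 207.0 330.0
top 222.4 x 127.0 269.0 y 189.0 333.0
```

The beaker's outline (x 231–340, bottom 481; top-view right edge 340) matches the prediction for an underside at z = 97.4 centred at (535,187). I lower gently.

>>> carry_out(series="0.007 0 0 0 0;0.014 0 0 0 0;0.02 0.001 0 0 0;0.023 0.001 0 0 0;0.023 0.001 0 0 0")

```text
time_s: 9.93
eef_pos: [536.6, 187.5, 139.0]
tcp_rot: [[-0.004, 0.994, -0.11], [-0.001, -0.11, -0.994], [-1.0, -0.004, 0.001]]
force: [-0.3, -0.2, -1.3]
gripper_width: 60.7
```

>>> carry_out(series="0.002 0 0 0 0;0.004 0 0 0 0;0.004 0 0 0 0")

```text
time_s: 10.3
eef_pos: [536.5, 187.6, 135.9]
tcp_rot: [[-0.004, 0.994, -0.11], [-0.001, -0.11, -0.994], [-1.0, -0.004, 0.001]]
force: [-0.6, 0.6, -1.7]
gripper_width: 60.4
```

>>> carry_out(series="0.0015 0 0 0 0;0.0025 0 0 0 0;0.0025 0 0 0 0")

```text
time_s: 10.68
eef_pos: [536.5, 187.5, 133.9]
tcp_rot: [[-0.004, 0.994, -0.109], [-0.001, -0.109, -0.994], [-1.0, -0.004, 0.001]]
force: [0.4, 1.0, -1.1]
gripper_width: 60.4
```

>>> carry_out(series="0.0015 0 0 0 0;0.0015 0 0 0 0")

```text
time_s: 10.92
eef_pos: [536.7, 187.6, 133.4]
tcp_rot: [[-0.003, 0.994, -0.109], [-0.0, -0.109, -0.994], [-1.0, -0.003, 0.001]]
force: [-0.7, -0.2, 3.6]
gripper_width: 60.5
```

Contact: the force rose from -1.5 to +3.6 N at z = 133.4, as predicted (133.5). I release.

>>> carry_out(series="0 0 0 0 0.8;0 0 0 0 0.85;0 0 0 0 1;0 0 0 0 1;0 0 0 0 1")

```text
time_s: 11.55
eef_pos: [536.7, 187.6, 133.3]
tcp_rot: [[-0.003, 0.994, -0.11], [-0.0, -0.11, -0.994], [-1.0, -0.003, 0.001]]
force: [0.8, 0.0, 0.8]
gripper_width: 85.5
```

```bash
python3 look.py b2.png 360 130 170
```

```text
11.55 [536.7 187.6 133.3] [0.83344779 0.03776744 0.84828573] [-0.04812003 -0.04503194 -0.01107417] 85.52900210382718
```

View pics/b2.png

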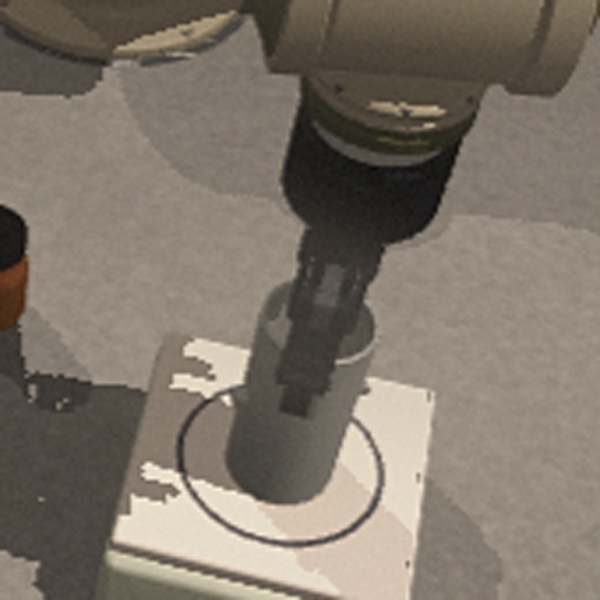

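The beaker stands inside the ring, and the jaws are fully open with almost no force on the tool. I rise straight up, then clear the view.

>>> carry_out(series="-0.03 0 0 0 1;-0.07 0 0 0 1;-0.12 0 0 0 1;-0.17 0 0 0 1;-0.17 0 0 0 1")

```text
time_s: 12.22
eef_pos: [538.1, 187.8, 263.6]
tcp_rot: [[0.002, 0.994, -0.109], [0.0, -0.109, -0.994], [-1.0, 0.002, -0.001]]
force: [0.2, -0.2, -0.1]
gripper_width: 85.1
```

>>> carry_out(series="0 -0.08 0 0 1;0 -0.16 0 0 1;0 -0.2 0 0 1;0 -0.2 0 0 1;0 -0.2 0 0 1")

```text
time_s: 12.85
eef_pos: [389.5, 204.1, 262.8]
tcp_rot: [[0.002, 0.994, -0.11], [0.0, -0.11, -0.994], [-1.0, 0.002, -0.0]]
force: [0.2, 0.6, -0.8]
gripper_width: 85.2
```

```bash
python3 - <<'E'
from h import *
o=env.get_obs();print(o['time_s'],o['eef_pos'],o['force'])
a=optics.camera('scene')[:,:,::-1];b=optics.camera('top')[:,:,::-1]
cv2.imwrite('pics/c_s.png',a);cv2.imwrite('pics/c_t.png',b)
cv2.imwrite('pics/c.png',np.hstack([cv2.resize(a[180:400,300:520],(400,400)),cv2.resize(b[90:310,110:330],(400,400))]))
E
```

```text
12.85 [389.47297491 204.10224068 262.83681814] [ 0.20519982  0.6294759  -0.76905926]
```

View pics/c.png

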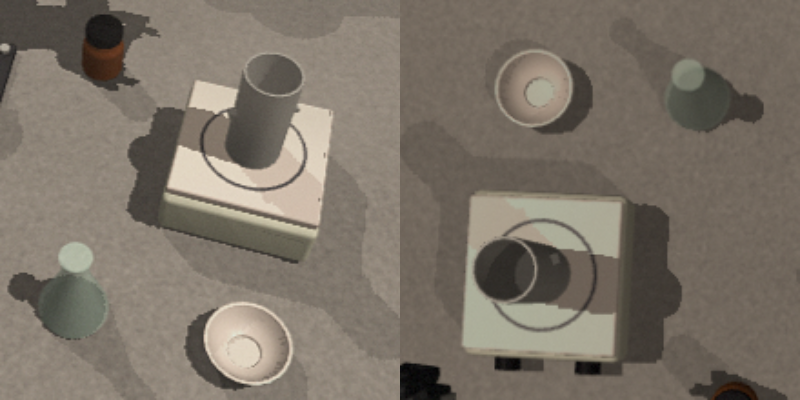

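```bash
python3 - <<'E'
from m import *
t=cv2.imread('pics/c_t.png');s=cv2.imread('pics/c_s.png')
print('rim top',circ(onz('top',fit(t,(110+505*0.55-220,90+269*.55),13,21,'top'),201)))
print('rim scene',circ(onz('scene',fit(s,(300+273*.55,180+76*.55),9,19,'scene'),201)))
th=np.radians(np.arange(0,360,30))
for n,x,y,dx in(('scene',300,180,0),('top',110,90,400)):
    q=(proj(n,np.c_[536+31*np.cos(th),188+31*np.sin(th),np.full(12,76)])-[x,y])/.55; print(n,'base predicted',q.min(0).round()+[dx,0],q.max(0).round()+[dx,0])
for n in('scene','top'):
    a=cv2.imread(f'pics/{n}0.png').astype(int); b=cv2.imread('pics/c_'+n[0]+'.png').astype(int)
    for nm,(u,v) in {'scene':{'flask':(340,340),'dish':(436,370),'jar':(357,206)},'top':{'flask':(273,140),'dish':(184,139),'jar':(293,315)}}[n].items():
        print(n,nm,np.abs(a-b)[v-15:v+15,u-15:u+15].mean().round(1))
E
```

```text
rim top (array([538. , 189.7]), 31.2, 64, 90)
rim scene (array([535.6, 186.9]), 29.4, 90, 90)
scene base predicted [225. 126.] [280. 169.]
top base predicted [512. 246.] [569. 305.]
scene flask 4.1
scene dish 5.5
scene jar 13.1
top flask 4.9
top dish 7.6
top jar 9.5
```

The rim fits at (536–538,187–190) in both views, within 2 mm of the plate centre, and the base outline sits on the plate top. The jar is still at (357,206), and the flask and dish have not moved. Handing in.

```bash
python3 -c "
from plant import env
print(env.close_job())"
```

```text
the job is handed in; nothing more can be done
None
```

I gripped the steel beaker by its rim, twisted it about 70° in the jacket until its lugs cleared the tabs, and lifted it straight out. It is now standing on the hot plate, released, and I handed the job in at about 13 s; the interface gave no verdict.

**Last checks:**
- **Position:** fitted at the rim, its axis is about 1 mm (scene view) and 3 mm (top view) from the plate centre, so it is well inside the ring.
- **Standing:** it is upright with its base on the plate top. Contact came at the predicted height.
- **Robot:** the gripper is open and clear of everything.
- **Bystanders:** the flask, jar, dish and green look-alike are where they were. I judged this from the pictures. The jar's image patch changed more than the others, which I put down to shadow, because its pixel position is the same.

**Disagreement:** the camera images showed the fingertips about 35–40 mm higher than the reported TCP height implied. I didn't find out why. I went by the images and the wrist force when lowering to grip, and used only relative heights to set the beaker down.

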